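Register a walnut lid blank in a fence corner

ROBOT

A 7-joint arm with a two-finger parallel gripper is mounted at the origin on the work surface. World frame = base frame: x ahead of the robot, y to its left, z up, the work surface at z = 0. Lengths are in m, angles in rad, forces in N, time in s.
With the tool pointing down it reaches from about 0.35 to 0.9 m from the base axis. Payload 8.1 kg.
Tool frame: the origin (TCP) lies midway between the tips of the shut fingers; the grasp point (between the pads) lies 19 mm behind it; z points along the fingers, y is the line along which they close (so a half turn about z gives the same grasp; the last joint's range is limited). The gripper opens to 85 mm and grips with 20 to 120 N. Pads are 22 mm wide; open, the fingers measure 114 mm over their backs; the gripper's body (76 mm by 85 mm) begins 54 mm behind the grasp point. The pads swing forward as they close: fully open they stand 13 mm farther back than shut.
Start: joints at [1.172, 0.434, 0.025, 1.573, -0.012, 1.134, -0.075], TCP at [0.182, -0.598, 0.231] pointing down, gripper open.
Joint ranges: [-2.62, 2.62], [-0.44, 2.09], [-1.27, 1.32], [0.08, 2.57], [-1.32, 4.46], [0.12, 2], [-2.74, 2.74]. Speed limits (rad/s): [2.22, 2.22, 3.01, 3.01, 3.14, 3.14, 3.14].

INTERFACE

Orientations are given as a rotation vector (axis times angle).
In Python, from plant import monitor, vision, workorder gives the robot as it stands.
- The arm moves only by the shell command python3 -m handwheel 'ROWS'. ROWS is JSON, a list of rows, each a list of 3 entries, a list of its own where there are three numbers: the shift along the tool's x, y, z in m, then the turn about the tool's z in rad, then the opening, from -1 (shut) to 1 (fully open), so that 0 is half open. A call has 1 to 5 rows; each row is the pose to reach, as a shift and turn from the pose commanded when the call began, along the tool's axes at that moment; what a row does not reach only later rows make up. A row lasts 1/12 s, in which the tool goes at most 41.7 mm and 7.16 degrees, less where a joint would pass 70% of its speed; a pose out of reach is approached as far as the arm can. A call with a gripper value outside its range is refused whole. The fingers move at their own pace and stop on an object; the grip force is fixed at half the most. Time passes only in rows, so rows that repeat a pose let the fingers close. It gives the time, the measured TCP pose, the force, the opening and the grip force at its end, in the units of the state.
- monitor.sense(): the state, without advancing time (a new reading comes with each control period).
- vision.capture(name): name is "side" or "top"; returns the picture (480x640x3 uint8, red, green, blue); there is no depth.
- vision.calibration(name): a dict with "mtx" (3x3 intrinsics, pixels), "world_from_camera" (4x4, takes a point from camera to world coordinates). Camera axes: x right, y down, z forward; pixel columns grow to the right and rows downward; lengths in m; the calibration is good to about 2 mm. A picture is of the moment at which its call begins. calibration takes no time and is no camera call.
- workorder.job_done(): hands the job in; it is judged then, once.
The state is a dict: "time": time; "joint_pos": joint angles; "joint_velocities": joint speeds; "joint_torque": joint torques, N m; "tool_pos": TCP position; "ee_rot": TCP orientation; "wrist_force": force on the tool from outside, world axes, zero at the start; "ft_torque": the same for the moment, N m; "grip_width": opening from 0.0 (shut) to 1.0 (fully open); "grasp_force": force on a finger pad.
Only numpy, scipy, OpenCV 4.12 (cv2) and the standard library are available. Lean on these libraries where they do the work, as an engineer would, in place of code of your own. Each camera call takes 0.05 s, during which the arm holds its last target. There are 200 camera calls.

TASK

Push the walnut blank home into the corner of the jig: its long edge flat and square against the long aluminium fence, and its end against the red sprung foot of the end stop so that the foot is pressed fully in. The stop screw is set to a different reach each time, so feel for it and stop there: never ram the blank into the fence or the stop. Leave the blank lying there with the orange sprung roller bearing on its other edge, and leave the other things on the bench where they are.

Things in the scene. Friction and masses are not known exactly. Their poses are not given: they have to be found in the camera images.
- jig: Jig fixed to the bench: plywood board 12 mm thick with long fence, end stop and sprung roller. Origin at the board's underside; the board spans x -160 to 140 mm, y -250 to 210 mm, top at z = 12 mm. x points square into the long fence, y along it to the end stop. Green roller housing: x -100 to -50, y 40 to 110 mm, 26 mm above the board.
- long_fence: Aluminium long fence, fixed to the jig; same origin and axes as jig. Inner face at x = 90 mm, 30 mm thick, y -210 to 190 mm, 35 mm above the board.
- end_stop: Aluminium end stop, fixed to the jig; same origin and axes as jig. Inner face at y = 160 mm, 30 mm thick, x -60 to 90 mm, 35 mm above the board. Through it, at x = 42.5 mm, runs a steel screw ending in a red sprung foot, 50 mm wide and 6 mm thick, 3 to 27 mm above the board.
- roller: Orange sprung roller, radius 16 mm, on an upright axis, top 28 mm above the board. Origin on its axis at the board's top, at x = -16, y = 75 mm of the jig when out. It reaches 5 mm into the space the blank needs and is forced back (to -x) as the blank is pushed along the fence, which takes up to about 8 N.
- corner (a point): The inside corner where the faces of the long fence and the end stop meet, at the board's top; axes as the jig's. The blank home has its centre at x = -47.5 mm and, by the reach of the foot, somewhere between y = -87 and -113 mm from here.
- plunger (a joint): How far the roller is pressed back into its housing (m): 0 fully out, about 0.005 when the blank is home, 0.012 at most; spring force 2.4 N at 0, 3.9 N at 0.005.
- foot (a joint): How far the red foot is pressed in towards the stop (m): 0 free, 0.003 fully in (rigid beyond). Free, its face stands 10 to 36 mm out from the end stop's inner face (to -y); how far is set anew each time and not reported. Its spring is weak (about 1 N): the blank's own friction keeps it in.
- blank: Loose dark walnut blank with a pale inlaid border line, 95 mm (its x) x 160 mm (its y) x 30 mm high, about 0.3 kg, too wide to grip flat. Origin at the centre of its underside. It starts on the jig's board, away from the fence and short of the roller, askew by up to about 25 degrees; its y runs roughly along the jig's y.
- offcut: Loose pale wood offcut 80 x 50 x 20 mm lying on the board beside the roller housing. Origin centre of underside. Leave it.
- jar: Loose jar, 60 mm diameter, 70 mm high, left of the jig. Origin centre of underside. Leave it.
- mallet: Loose wooden-handled hammer right of the jig. Leave it.
- driver: Loose red-handled screwdriver right of the jig. Leave it.
- brush: Loose flat brush beyond the jig. Leave it.
- square: Loose try square, 100 mm stock and 120 mm blade, left of the jig. Origin at the centre of the stock's underside. Leave it.
Things that resemble listed ones, but are neither listed nor needed, are in the scene too. Leave any blue or green look-alike of the blank alone.

How it is judged:
By the outcome, as a careful person would: the job done as asked, in the order asked, and still so for the second after the job is handed in, with the robot touching nothing.
It also fails if it takes over 54 s, if anything falls off the work surface, if the arm or the gripper's body presses on something with over 40 N, if the wrist force passes 120 N, or if a joint passes its speed limit or range.

## Working session

There is one attempt and no reset: what is moved stays moved. The work goes in short steps, Python scripts to look and compute and a shell command to move; the robot and the scene stay as the last step left them, time stands still between calls to the robot, and variables do not carry over. Pictures are saved under pics/ and viewed, at most 10 in all, crops included, and the job is handed in when it is done.

```bash
mkdir -p pics; ls; python3 - <<'E'
from plant import monitor, vision
import cv2
s=monitor.sense(); print(s)
for n in("top","side"):
    cv2.imwrite(f"pics/{n}0.png",vision.capture(n)[:,:,::-1]); c=vision.calibration(n); print(c)
E
```

```text
pics
{'time': 0.0, 'joint_pos': array([ 1.1724042 ,  0.43521801,  0.02497746,  1.57410668, -0.01161096,
        1.13403724, -0.07510337]), 'joint_velocities': array([-7.59595985e-04,  7.20230139e-05, -2.30503927e-04,  6.70157241e-04,
       -1.67331761e-03,  1.99865488e-04,  8.95555922e-04]), 'joint_torque': array([ 1.05079434e-03, -6.70460343e+01,  1.02514721e+00, -3.16206300e+01,
        1.54856726e-02,  1.25085673e-02,  1.61333458e-05]), 'tool_pos': array([ 0.18197812, -0.59737164,  0.23052543]), 'ee_rot': array([-3.10575287e+00, -4.62577042e-01,  5.89554906e-04]), 'wrist_force': array([ 0.7399817 , -0.18987055, -0.01818899]), 'ft_torque': array([ 0.02588924, -0.02210728, -0.01244891]), 'grasp_force': 0.0, 'grip_width': 1.0001635117891035}
{'mtx': array([[524.94453844,   0.        , 320.18589193],
       [  0.        , 524.94453844, 235.90936681],
       [  0.        ,   0.        ,   1.        ]]), 'world_from_camera': array([[-0.0036826 , -0.98016413,  0.19815324,  0.27297968],
       [-0.9999878 ,  0.00295745, -0.00395541,  0.0357885 ],
       [ 0.00329093, -0.19816539, -0.98016307,  1.19217487],
       [ 0.        ,  0.        ,  0.        ,  1.        ]])}
{'mtx': array([[508.59817017,   0.        , 314.89814404],
       [  0.        , 508.59817017, 243.39274428],
       [  0.        ,   0.        ,   1.        ]]), 'world_from_camera': array([[-0.99787138, -0.02942853,  0.05819514,  0.44517862],
       [-0.06165363,  0.71651512, -0.69484165,  0.7807017 ],
       [-0.02124953, -0.69695053, -0.7168043 ,  0.80652687],
       [ 0.        ,  0.        ,  0.        ,  1.        ]])}
```

View pics/top0.png

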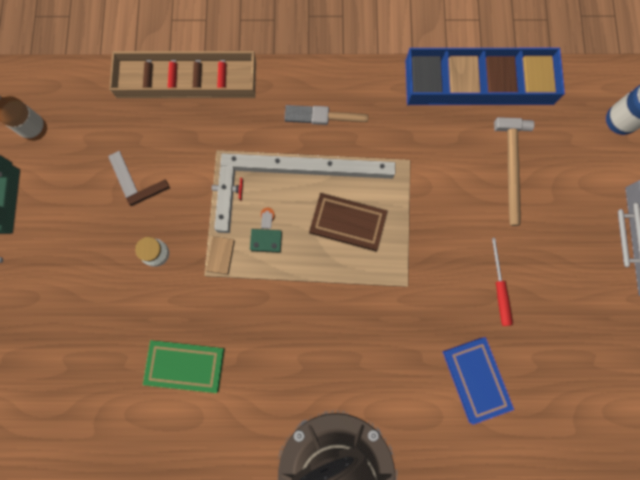

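View pics/side0.png

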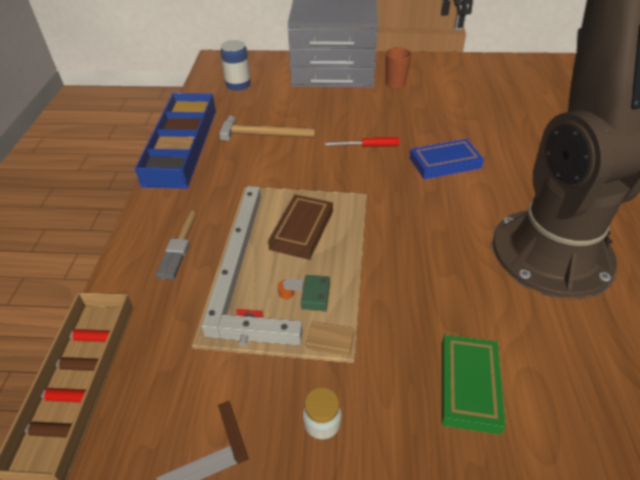

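The candidates for the blank in the top view are the dark blank with a pale border (348,221), the green look-alike (184,366), the blue look-alike (478,380), the walnut tray compartment (502,73) and the try square's stock (148,192). I choose (348,221): it is dark walnut and lies on the jig board. The red foot is at (241,189), the orange roller at (267,212), and the green housing at (266,240). The side view agrees, with the blank at (301,225) and the foot at (250,313).

```bash
cat > h.py <<'E'
import numpy as np, cv2
from plant import monitor, vision
from scipy.spatial.transform import Rotation as R
def ray(n,p,z):
    c=vision.calibration(n); T=c["world_from_camera"]
    p=np.atleast_2d(np.asarray(p,float)); d=np.c_[p,np.ones(len(p))]@np.linalg.inv(c["mtx"]).T@T[:3,:3].T
    o=T[:3,3]; return (o+d*((z-o[2])/d[:,2])[:,None])[:,:2]
def big(m,roi):
    k=np.zeros_like(m); x0,y0,x1,y1=roi; k[y0:y1,x0:x1]=m[y0:y1,x0:x1]
    cs,_=cv2.findContours(k,cv2.RETR_EXTERNAL,cv2.CHAIN_APPROX_NONE)
    return max(cs,key=cv2.contourArea)[:,0]
E
python3 - <<'E'
from h import *
im=cv2.imread("pics/top0.png"); hsv=cv2.cvtColor(im,cv2.COLOR_BGR2HSV)
# board: pale wood + all inside -> brighter than bench
b=((hsv[...,2]>150)).astype(np.uint8)*255
b=cv2.morphologyEx(b,cv2.MORPH_OPEN,np.ones((3,3)))
c=big(b,(195,145,425,295)); print("board",cv2.boxPoints(cv2.minAreaRect(c)).tolist(), ray("top",cv2.boxPoints(cv2.minAreaRect(c)),.012).tolist())
f=cv2.inRange(hsv,(0,0,130),(180,45,255)); c=big(f,(205,148,410,240)); 
h=cv2.approxPolyDP(c,3,True)[:,0]; print("fence",h.tolist(), ray("top",h,.047).round(4).tolist())
w=cv2.inRange(hsv,(0,0,0),(180,255,95)); c=big(w,(300,170,410,260)); r=cv2.minAreaRect(c); P=cv2.boxPoints(r)
print("blank",r,ray("top",P,.042).round(4).tolist())
red=cv2.inRange(hsv,(0,150,90),(6,255,255))|cv2.inRange(hsv,(174,150,90),(180,255,255)); c=big(red,(225,165,260,205)); print("foot",c.min(0),c.max(0),ray("top",[c.max(0),c.min(0)],.039))
cv2.imwrite("pics/crop0.png",cv2.resize(im[145:295,200:420],None,fx=3.5,fy=3.5,interpolation=cv2.INTER_CUBIC))
E
```

```text
board [[191.48452758789062, 287.04241943359375], [195.43392944335938, 148.81239318847656], [424.8180847167969, 155.3662109375], [420.8686828613281, 293.59625244140625]] [[0.3951908638264955, 0.32072429323488], [0.7231747684265484, 0.3260798956700343], [0.7054659431543886, -0.2175390415626404], [0.3787446620787722, -0.19454586436678048]]
fence [[215, 229], [227, 229], [230, 188], [235, 189], [231, 187], [233, 166], [393, 174], [394, 163], [222, 154], [219, 184], [212, 187], [218, 191]] [[0.5209, 0.2657], [0.5208, 0.2389], [0.6159, 0.2351], [0.6135, 0.2237], [0.6182, 0.2329], [0.6681, 0.2299], [0.6481, -0.1355], [0.6744, -0.1386], [0.6971, 0.256], [0.6254, 0.2604], [0.6183, 0.276], [0.6089, 0.2621]]
blank ((347.8946838378906, 221.77357482910156), (68.49085235595703, 41.323753356933594), 15.154067993164062) [[0.5128, 0.0552], [0.6053, 0.0307], [0.5629, -0.1185], [0.4716, -0.0918]]
foot [239 178] [242 198] [[0.59456708 0.20854881]
 [0.6420319  0.21664355]]
```

View pics/crop0.png

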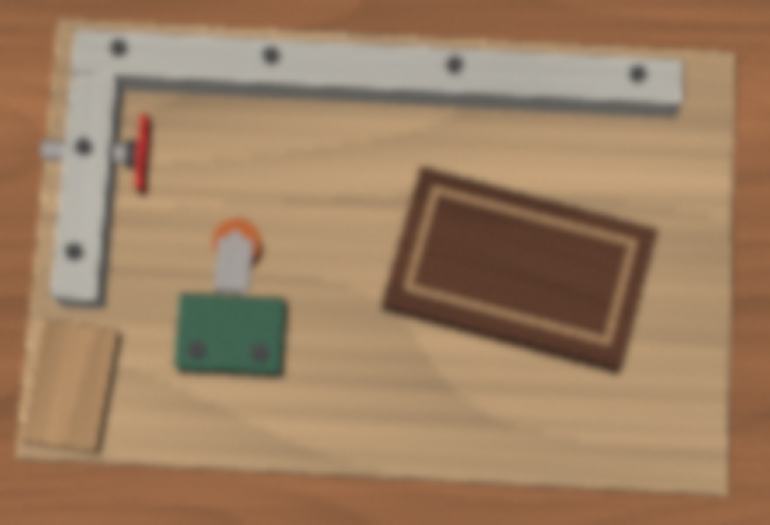

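The crop shows the dark walnut blank with its pale border on the board, clear of the roller and fence, so the choice is confirmed. The foot, roller and offcut are also visible. Next I move over to the near side of the blank.

```bash
python3 -m handwheel '[[[0.021,-0.024,0.004],0,1],[[0.042,-0.048,0.008],0,1],[[0.063,-0.072,0.012],0,1],[[0.084,-0.096,0.016],0,1],[[0.105,-0.119,0.02],0,1]]'
python3 -m handwheel '[[[0.021,-0.024,0.004],0,1],[[0.042,-0.048,0.008],0,1],[[0.063,-0.072,0.012],0,1],[[0.084,-0.096,0.016],0,1],[[0.105,-0.119,0.02],0,1]]'
python3 -m handwheel '[[[0.021,-0.024,0.004],0,1],[[0.042,-0.048,0.008],0,1],[[0.063,-0.072,0.012],0,1],[[0.084,-0.096,0.016],0,1],[[0.105,-0.119,0.02],0,1]]'
python3 -m handwheel '[[[0.021,-0.024,0.004],0.07,1],[[0.042,-0.048,0.008],0.14,1],[[0.063,-0.072,0.012],0.21,1],[[0.084,-0.096,0.016],0.28,1],[[0.105,-0.119,0.02],0.35,1]]'
python3 -m handwheel '[[[0,0,0],0,1]]'
```

```text
time: 0.52
tool_pos: [0.2481, -0.4517, 0.2108]
ee_rot: [-3.107, -0.462, 0.0]
wrist_force: [0.5, 0.1, 0.2]
grip_width: 0.999
grasp_force: 0.0
time: 0.93
tool_pos: [0.3138, -0.3073, 0.191]
ee_rot: [-3.107, -0.463, 0.001]
wrist_force: [-0.2, -0.0, 0.4]
grip_width: 0.999
grasp_force: 0.0
time: 1.35
tool_pos: [0.3796, -0.163, 0.1711]
ee_rot: [3.107, 0.463, -0.0]
wrist_force: [0.8, -0.4, -0.1]
grip_width: 1.002
grasp_force: 0.0
time: 1.77
tool_pos: [0.4454, -0.0186, 0.151]
ee_rot: [3.14, -0.091, -0.0]
wrist_force: [0.2, -0.1, 0.3]
grip_width: 0.997
grasp_force: 0.0
time: 1.85
tool_pos: [0.4473, -0.014, 0.151]
ee_rot: [-3.138, 0.082, -0.002]
wrist_force: [0.7, 0.7, 0.2]
grip_width: 1.001
grasp_force: 0.0
```

```bash
python3 -m handwheel '[[[-0.002,0.002,0.035],0,1],[[-0.004,0.004,0.070],0,1],[[-0.005,0.006,0.105],0,1],[[-0.005,0.006,0.130],0,1],[[-0.005,0.006,0.141],0,1]]'
python3 -m handwheel '[[[0,0,0],0,1],[[0,0,0],0,1]]'
python3 - <<'E'
from h import *
im=vision.capture("side")[:,:,::-1]; cv2.imwrite("pics/s1.png",cv2.resize(im[170:400,180:480],None,fx=2.5,fy=2.5))
E
```

```text
time: 2.27
tool_pos: [0.4377, -0.0262, 0.0073]
ee_rot: [3.14, -0.085, -0.007]
wrist_force: [-0.1, -0.4, -0.6]
grip_width: 1.002
grasp_force: 0.0
time: 2.43
tool_pos: [0.4394, -0.0259, 0.01]
ee_rot: [3.14, -0.085, -0.003]
wrist_force: [-0.2, 0.0, -0.4]
grip_width: 1.002
grasp_force: 0.0
```

View pics/s1.png

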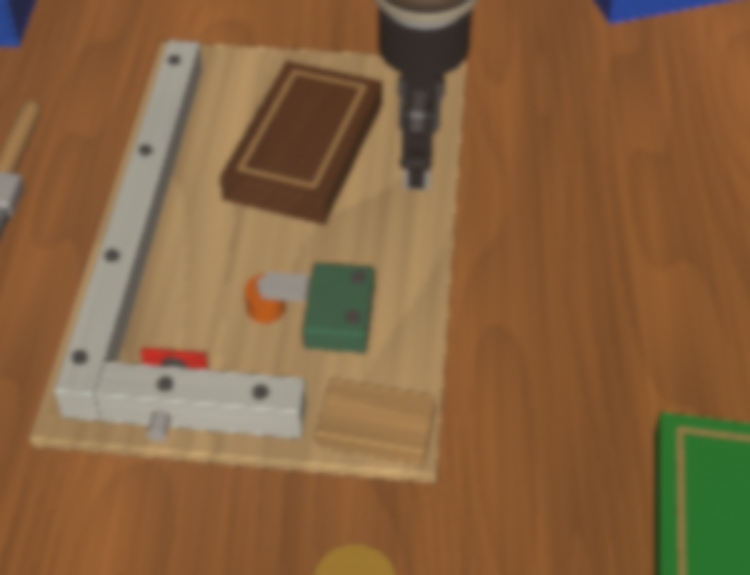

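The fingers, open at crop (415,180), stand clear beside the near long edge, and the blank is untouched. I'll push it towards the fence.

```bash
python3 -m handwheel '[[[0.007,0,0],0,1],[[0.014,0,0],0,1],[[0.020,0,0],0,1],[[0.025,0,0],0,1],[[0.030,0,0],0,1]]'
python3 -m handwheel '[[[0.005,0,0],0,1],[[0.01,0,0],0,1],[[0.015,0,0],0,1],[[0.02,0,0],0,1],[[0.025,0,0],0,1]]'
python3 -m handwheel '[[[0.005,0,0],0,1],[[0.01,0,0],0,1],[[0.015,0,0],0,1],[[0.02,0,0],0,1],[[0.025,0,0],0,1]]'
python3 - <<'E'
from h import *
im=vision.capture("side")[:,:,::-1]; cv2.imwrite("pics/s2.png",cv2.resize(im[170:400,180:480],None,fx=2.5,fy=2.5))
E
```

```text
time: 2.9
tool_pos: [0.471, -0.0276, 0.0107]
ee_rot: [-3.14, 0.086, -0.002]
wrist_force: [-0.2, 0.1, 0.6]
grip_width: 1.0
grasp_force: 0.0
time: 3.32
tool_pos: [0.4951, -0.029, 0.0102]
ee_rot: [3.14, -0.086, -0.001]
wrist_force: [-1.2, -1.7, 0.7]
grip_width: 1.004
grasp_force: 0.9
time: 3.73
tool_pos: [0.5199, -0.03, 0.0103]
ee_rot: [-3.14, 0.084, 0.001]
wrist_force: [-2.5, -0.3, 0.6]
grip_width: 0.998
grasp_force: 1.6
```

View pics/s2.png

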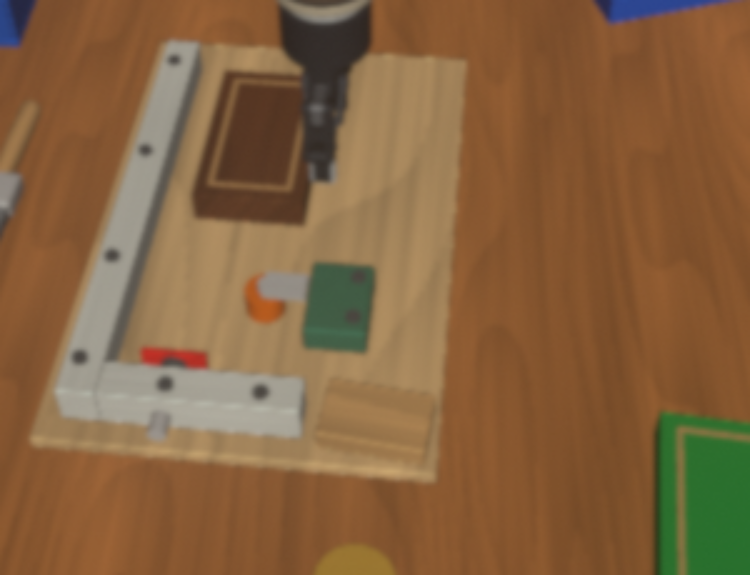

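The blank (crop 250,150) has squared up against both fingers, with a gap of about 25 mm left to the fence. I'll continue more slowly.

```bash
python3 -m handwheel '[[[0.004,0,0],0,1],[[0.008,0,0],0,1],[[0.012,0,0],0,1],[[0.016,0,0],0,1],[[0.020,0,0],0,1]]'
python3 -m handwheel '[[[0.001,0,0],0,1],[[0.002,0,0],0,1],[[0.003,0,0],0,1]]'
python3 -m handwheel '[[[0.001,0,0],0,1],[[0.0015,0,0],0,1]]'
```

```text
time: 4.2
tool_pos: [0.5403, -0.0313, 0.0103]
ee_rot: [3.14, -0.085, 0.0]
wrist_force: [-2.9, -0.2, 0.6]
grip_width: 1.002
grasp_force: 1.4
time: 4.45
tool_pos: [0.5421, -0.0314, 0.0103]
ee_rot: [3.14, -0.085, -0.002]
wrist_force: [-5.4, -0.1, 3.8]
grip_width: 1.004
grasp_force: 2.6
time: 4.62
tool_pos: [0.5441, -0.0315, 0.0103]
ee_rot: [3.14, -0.085, -0.0]
wrist_force: [-2.6, -0.5, -0.2]
grip_width: 0.999
grasp_force: 1.4
```

```bash
python3 -m handwheel '[[[0.0007,0,0],0,1],[[0.0014,0,0],0,1]]'
python3 -m handwheel '[[[0.0007,0,0],0,1],[[0.0014,0,0],0,1]]'
python3 -m handwheel '[[[0.0005,0,0],0,1],[[0.0005,0,0],0,1]]'
```

```text
time: 4.78
tool_pos: [0.5455, -0.0316, 0.0103]
ee_rot: [3.14, -0.085, -0.0]
wrist_force: [-4.1, 0.9, 2.6]
grip_width: 1.002
grasp_force: 1.8
time: 4.95
tool_pos: [0.5471, -0.0317, 0.0103]
ee_rot: [3.14, -0.085, -0.0]
wrist_force: [-3.3, 0.3, 2.0]
grip_width: 1.003
grasp_force: 1.8
time: 5.12
tool_pos: [0.5478, -0.0317, 0.0103]
ee_rot: [3.14, -0.085, 0.0]
wrist_force: [-2.4, 0.2, 0.9]
grip_width: 1.0
grasp_force: 1.3
```

```bash
python3 -m handwheel '[[[0.0005,0,0],0,1],[[0.001,0,0],0,1]]'
python3 -m handwheel '[[[0.0005,0,0],0,1],[[0.001,0,0],0,1]]'
python3 - <<'E'
from h import *
im=vision.capture("side")[:,:,::-1]; cv2.imwrite("pics/s3.png",cv2.resize(im[170:340,200:360],None,fx=4,fy=4))
E
```

```text
time: 5.28
tool_pos: [0.5484, -0.0318, 0.0103]
ee_rot: [3.14, -0.085, -0.001]
wrist_force: [-4.2, 0.2, 1.9]
grip_width: 0.999
grasp_force: 2.5
time: 5.45
tool_pos: [0.5484, -0.0318, 0.0102]
ee_rot: [3.14, -0.085, -0.003]
wrist_force: [-8.3, 1.6, 7.0]
grip_width: 1.006
grasp_force: 4.5
```

View pics/s3.png

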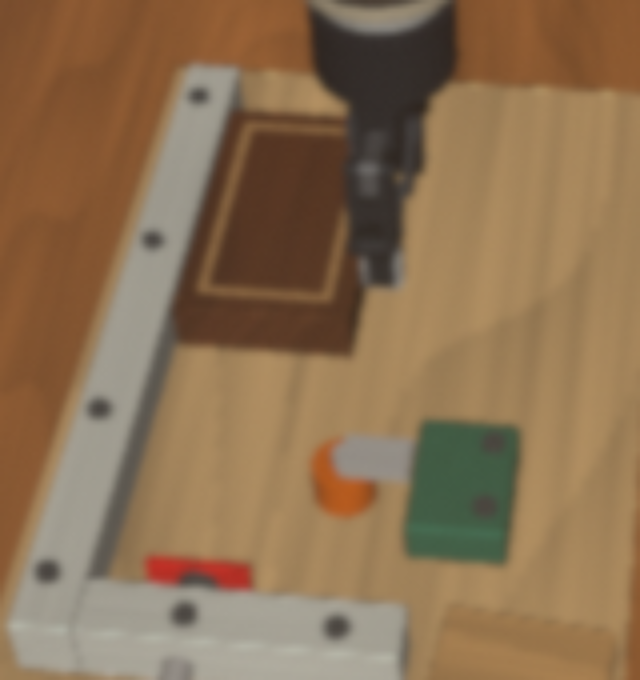

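The blank lies flat along the fence: force rose to 8 N and the motion stalled. The foot is at crop (195,575) and the roller at (345,485). I'll back off and lift.

```bash
python3 -m handwheel '[[[-0.005,0,0],0,1],[[-0.015,0,0],0,1],[[-0.022,0,-0.02],0,1],[[-0.022,0,-0.055],0,1],[[-0.022,0,-0.09],0,0.5]]'
python3 - <<'E'
from h import *
s=monitor.sense(); print(s["joint_pos"].round(2),s["tool_pos"].round(4))
im=vision.capture("top"); im=im[:,:,::-1].copy(); cv2.imwrite("pics/t4.png",im)
hsv=cv2.cvtColor(im,cv2.COLOR_BGR2HSV)
w=cv2.inRange(hsv,(0,60,0),(25,255,100)); c=big(w,(270,168,410,235)); 
print(cv2.approxPolyDP(c,3,True)[:,0].tolist(), ray("top",cv2.approxPolyDP(c,3,True)[:,0],.042).round(3).tolist())
E
```

```text
time: 5.92
tool_pos: [0.5261, -0.0305, 0.1005]
ee_rot: [-3.14, 0.085, 0.003]
wrist_force: [1.1, -0.7, 0.1]
grip_width: 0.888
grasp_force: 0.0
[ 0.15  0.45 -0.26  1.94  0.16  0.77 -1.82] [ 0.5261 -0.0305  0.1005]
[[360, 168], [384, 215], [373, 227], [385, 216], [409, 206], [408, 197], [403, 198], [406, 192], [399, 190], [404, 189], [396, 187], [403, 183], [395, 180], [398, 178], [390, 172], [393, 170]] [[0.664, -0.061], [0.553, -0.113], [0.526, -0.087], [0.551, -0.115], [0.574, -0.17], [0.595, -0.169], [0.593, -0.157], [0.607, -0.164], [0.612, -0.149], [0.614, -0.16], [0.619, -0.142], [0.628, -0.158], [0.635, -0.14], [0.64, -0.147], [0.655, -0.129], [0.659, -0.137]]
```

```bash
python3 -m handwheel '[[[0.016,0.023,0],0,0],[[0.032,0.046,0],0,0],[[0.048,0.070,0],0,0],[[0.064,0.094,0],0,0],[[0.079,0.117,0],0,0]]'
python3 -m handwheel '[[[0,0,0],-0.105,0],[[0,0,0],-0.21,0],[[0,0,0],-0.315,0],[[0,0,0],-0.42,0],[[0,0,0],-0.525,0]]'
python3 -m handwheel '[[[0,0,0],-0.105,0],[[0,0,0],-0.21,0],[[0,0,0],-0.315,0],[[0,0,0],-0.42,0],[[0,0,0],-0.525,0]]'
python3 -m handwheel '[[[0,0,0],-0.105,0],[[0,0,0],-0.21,0],[[0,0,0],-0.315,0],[[0,0,0],-0.42,0],[[0,0,0],-0.52,0]]'
python3 -m handwheel '[[[0,0,0],0,0],[[0,0,0],0,0]]'
python3 - <<'E'
from h import *
im=vision.capture("side")[:,:,::-1]; cv2.imwrite("pics/s5.png",cv2.resize(im[130:340,200:360],None,fx=3,fy=3))
print(monitor.sense()["joint_pos"].round(2))
E
```

```text
time: 6.38
tool_pos: [0.6009, -0.1533, 0.1006]
ee_rot: [3.14, -0.086, 0.003]
wrist_force: [1.0, 0.6, -0.3]
grip_width: 0.496
grasp_force: 0.0
time: 6.8
tool_pos: [0.6002, -0.1518, 0.1003]
ee_rot: [3.053, 0.74, 0.002]
wrist_force: [0.6, 0.3, -0.3]
grip_width: 0.5
grasp_force: 0.0
time: 7.22
tool_pos: [0.6002, -0.1518, 0.1004]
ee_rot: [2.756, 1.507, 0.002]
wrist_force: [0.2, -0.2, -0.5]
grip_width: 0.506
grasp_force: 0.0
time: 7.63
tool_pos: [0.6002, -0.1518, 0.1004]
ee_rot: [2.275, 2.165, 0.001]
wrist_force: [-0.3, 0.1, 0.5]
grip_width: 0.503
grasp_force: 0.0
time: 7.8
tool_pos: [0.6001, -0.1518, 0.1002]
ee_rot: [2.285, 2.155, 0.001]
wrist_force: [0.2, 0.2, -0.0]
grip_width: 0.498
grasp_force: 0.0
[ 0.58  0.64 -0.63  1.69  0.45  0.96 -0.28]
```

View pics/s5.png

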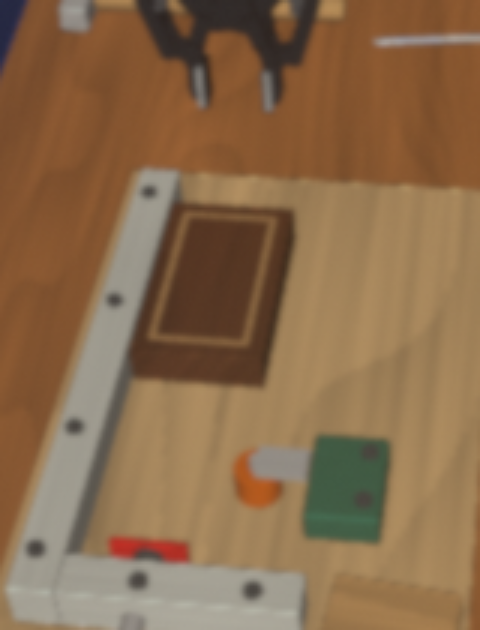

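The blank is flush to the fence. Its rear top edge runs from crop (180,205) to (293,212), the foot's front top edge from (110,538) to (190,545), and the fingers are behind. I'll compute the distances.

```bash
python3 - <<'E'
from h import *
q=lambda p:np.array(p)/3+[200,130]
C=np.array([.6693,.230]); t=-.056; A=np.array([[np.cos(t),np.sin(t)],[-np.sin(t),np.cos(t)]])
f=lambda p,z:((ray("side",p,z)-C)@A.T).round(4).tolist()
print("rear",f(q([[180,205],[293,212]]),.042),"front",f(q([[150,340],[133,348],[268,356]]),.042),"foot",f(q([[110,538],[190,545]]),.039),"tcp",(A@(monitor.sense()["tool_pos"][:2]-C)).round(4))
print("corner by side",f(q([[82,553]]),.047))
print("heading",np.degrees(np.arctan2(*R.from_rotvec(monitor.sense()["ee_rot"]).as_matrix()[[1,0],0])))
E
```

```text
rear [[-0.0083, -0.3306], [-0.0959, -0.3306]] front [[-0.0151, -0.1861], [-0.0048, -0.1773], [-0.1, -0.1788]] foot [[-0.0248, -0.0164], [-0.0757, -0.0162]] tcp [-0.0477 -0.3851]
corner by side [[-0.0126, 0.0024]]
heading 86.63065945631392
```

```bash
python3 -m handwheel '[[[0,0,0.025],0,0],[[0,0,0.05],0,0],[[0,0,0.068],0,0],[[0,0,0.079],0,0],[[0,0,0.083],0,0]]'
python3 -m handwheel '[[[0.006,0,0],0,0],[[0.012,0,0],0,0],[[0.018,0,0],0,0],[[0.024,0,0],0,0],[[0.030,0,0],0,0]]'
python3 -m handwheel '[[[0.004,0,0],0,0],[[0.008,0,0],0,0],[[0.012,0,0],0,0],[[0.016,0,0],0,0],[[0.020,0,0],0,0]]'
python3 -m handwheel '[[[0.005,0,0],0,0],[[0.01,0,0],0,0],[[0.015,0,0],0,0],[[0.02,0,0],0,0],[[0.025,0,0],0,0]]'
python3 -m handwheel '[[[0.005,0,0],0,0],[[0.01,0,0],0,0],[[0.015,0,0],0,0],[[0.02,0,0],0,0],[[0.025,0,0],0,0]]'
```

```text
time: 8.27
tool_pos: [0.5991, -0.1517, 0.0156]
ee_rot: [-2.282, -2.156, 0.002]
wrist_force: [0.1, -0.4, 0.4]
grip_width: 0.499
grasp_force: 0.0
time: 8.68
tool_pos: [0.6024, -0.1207, 0.0183]
ee_rot: [2.281, 2.159, 0.002]
wrist_force: [-0.6, 0.6, -0.4]
grip_width: 0.503
grasp_force: 0.0
time: 9.1
tool_pos: [0.6028, -0.104, 0.0177]
ee_rot: [2.282, 2.156, -0.003]
wrist_force: [-0.2, -6.8, 6.3]
grip_width: 0.502
grasp_force: 3.2
time: 9.52
tool_pos: [0.6042, -0.079, 0.0177]
ee_rot: [2.282, 2.156, -0.003]
wrist_force: [-0.4, -6.3, 5.0]
grip_width: 0.502
grasp_force: 3.3
time: 9.93
tool_pos: [0.6055, -0.0541, 0.0176]
ee_rot: [2.282, 2.156, -0.004]
wrist_force: [-2.1, -6.0, 5.2]
grip_width: 0.495
grasp_force: 3.3
```

```bash
python3 -m handwheel '[[[0.004,0,0],0,0],[[0.008,0,0],0,0],[[0.012,0,0],0,0],[[0.016,0,0],0,0],[[0.020,0,0],0,0]]'
python3 -m handwheel '[[[0.003,0,0],0,0],[[0.006,0,0],0,0],[[0.009,0,0],0,0],[[0.012,0,0],0,0],[[0.015,0,0],0,0]]'
python3 -m handwheel '[[[0.003,0,0],0,0],[[0.006,0,0],0,0],[[0.009,0,0],0,0],[[0.012,0,0],0,0],[[0.015,0,0],0,0]]'
python3 - <<'E'
from h import *
im=vision.capture("side")[:,:,::-1]; cv2.imwrite("pics/s6.png",cv2.resize(im[170:370,190:350],None,fx=3,fy=3))
E
```

```text
time: 10.35
tool_pos: [0.6067, -0.0342, 0.0176]
ee_rot: [2.282, 2.156, -0.004]
wrist_force: [-1.3, -6.3, 5.4]
grip_width: 0.501
grasp_force: 3.3
time: 10.77
tool_pos: [0.6071, -0.0217, 0.0176]
ee_rot: [2.283, 2.153, -0.008]
wrist_force: [-3.6, -12.9, 9.1]
grip_width: 0.499
grasp_force: 6.1
time: 11.18
tool_pos: [0.608, -0.0061, 0.0176]
ee_rot: [2.283, 2.154, -0.007]
wrist_force: [-2.9, -11.6, 9.3]
grip_width: 0.501
grasp_force: 5.6
```

View pics/s6.png

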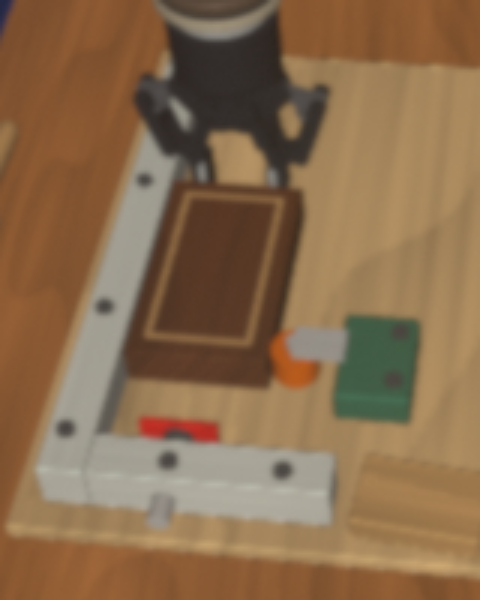

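The blank is square to the fence and its leading end is past the roller (crop 295,358), with the foot at (180,430). About 47 mm remains. I'll push on, then feel for the stop.

```bash
python3 -m handwheel '[[[0.003,0,0],0,0],[[0.006,0,0],0,0],[[0.009,0,0],0,0],[[0.012,0,0],0,0],[[0.015,0,0],0,0]]'
python3 -m handwheel '[[[0.003,0,0],0,0],[[0.006,0,0],0,0],[[0.009,0,0],0,0],[[0.012,0,0],0,0],[[0.015,0,0],0,0]]'
python3 -m handwheel '[[[0.002,0,0],0,0],[[0.004,0,0],0,0],[[0.006,0,0],0,0]]'
python3 -m handwheel '[[[0.001,0,0],0,0],[[0.002,0,0],0,0],[[0.003,0,0],0,0]]'
python3 -m handwheel '[[[0.001,0,0],0,0],[[0.002,0,0],0,0]]'
```

```text
time: 11.65
tool_pos: [0.6089, 0.0094, 0.0175]
ee_rot: [2.282, 2.155, -0.006]
wrist_force: [-2.0, -10.3, 6.5]
grip_width: 0.504
grasp_force: 4.9
time: 12.07
tool_pos: [0.6099, 0.0247, 0.0175]
ee_rot: [2.282, 2.155, -0.006]
wrist_force: [-2.0, -9.4, 6.3]
grip_width: 0.496
grasp_force: 4.5
time: 12.32
tool_pos: [0.6103, 0.0309, 0.0175]
ee_rot: [2.282, 2.155, -0.005]
wrist_force: [-2.2, -8.9, 7.0]
grip_width: 0.501
grasp_force: 4.4
time: 12.57
tool_pos: [0.6105, 0.0339, 0.0175]
ee_rot: [2.282, 2.155, -0.005]
wrist_force: [-2.0, -8.9, 6.6]
grip_width: 0.504
grasp_force: 4.4
time: 12.73
tool_pos: [0.6105, 0.0358, 0.0175]
ee_rot: [2.282, 2.155, -0.005]
wrist_force: [-1.4, -8.8, 6.9]
grip_width: 0.503
grasp_force: 4.3
```

```bash
python3 -m handwheel '[[[0.001,0,0],0,0],[[0.002,0,0],0,0]]'
python3 -m handwheel '[[[0.0005,0,0],0,0],[[0.001,0,0],0,0]]'
python3 -m handwheel '[[[0.0005,0,0],0,0],[[0.001,0,0],0,0]]'
python3 -m handwheel '[[[0.0005,0,0],0,0],[[0.001,0,0],0,0]]'
```

```text
time: 12.9
tool_pos: [0.6107, 0.0378, 0.0176]
ee_rot: [2.282, 2.155, -0.005]
wrist_force: [-2.4, -9.3, 7.1]
grip_width: 0.498
grasp_force: 4.3
time: 13.07
tool_pos: [0.6107, 0.0389, 0.0175]
ee_rot: [2.282, 2.155, -0.005]
wrist_force: [-1.3, -9.5, 6.3]
grip_width: 0.499
grasp_force: 4.3
time: 13.23
tool_pos: [0.6108, 0.0398, 0.0175]
ee_rot: [2.282, 2.155, -0.005]
wrist_force: [-1.1, -8.8, 7.2]
grip_width: 0.502
grasp_force: 4.3
time: 13.4
tool_pos: [0.6108, 0.0408, 0.0175]
ee_rot: [2.282, 2.155, -0.005]
wrist_force: [-0.4, -8.3, 6.5]
grip_width: 0.501
grasp_force: 4.3
```

```bash
python3 -m handwheel '[[[0.0005,0,0],0,0],[[0.001,0,0],0,0]]'
python3 -m handwheel '[[[0.0005,0,0],0,0],[[0.001,0,0],0,0]]'
python3 - <<'E'
from h import *
im=vision.capture("side")[:,:,::-1]; cv2.imwrite("pics/s7.png",cv2.resize(im[230:360,190:350],None,fx=4.5,fy=4.5))
E
```

```text
time: 13.57
tool_pos: [0.6109, 0.0416, 0.0176]
ee_rot: [2.282, 2.155, -0.005]
wrist_force: [-1.2, -9.9, 7.9]
grip_width: 0.5
grasp_force: 4.8
time: 13.73
tool_pos: [0.6109, 0.0423, 0.0175]
ee_rot: [2.282, 2.155, -0.006]
wrist_force: [-2.3, -9.8, 7.2]
grip_width: 0.503
grasp_force: 5.0
```

View pics/s7.png

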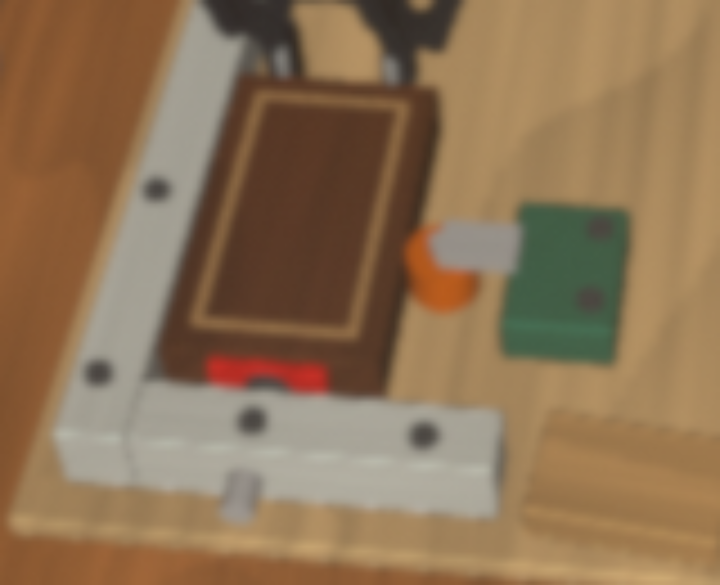

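The blank is now touching the foot (crop 267,375), and the force is up about 1 N, which is the foot spring. It needs about 2-3 mm more.

```bash
python3 -m handwheel '[[[0.0005,0,0],0,0],[[0.001,0,0],0,0]]'
python3 -m handwheel '[[[0.0003,0,0],0,0],[[0.0006,0,0],0,0]]'
python3 -m handwheel '[[[0.0003,0,0],0,0],[[0.0006,0,0],0,0]]'
```

```text
time: 13.95
tool_pos: [0.6109, 0.0431, 0.0175]
ee_rot: [2.282, 2.154, -0.006]
wrist_force: [-1.7, -11.6, 8.2]
grip_width: 0.499
grasp_force: 5.1
time: 14.12
tool_pos: [0.611, 0.0438, 0.0175]
ee_rot: [2.282, 2.155, -0.006]
wrist_force: [-1.2, -9.7, 8.6]
grip_width: 0.497
grasp_force: 5.2
time: 14.28
tool_pos: [0.611, 0.0442, 0.0176]
ee_rot: [2.282, 2.154, -0.006]
wrist_force: [-1.5, -9.5, 7.8]
grip_width: 0.499
grasp_force: 5.3
```

```bash
python3 -m handwheel '[[[0.0003,0,0],0,0],[[0.0006,0,0],0,0]]'
python3 -m handwheel '[[[0.0003,0,0],0,0],[[0.0006,0,0],0,0]]'
```

```text
time: 14.45
tool_pos: [0.611, 0.0443, 0.0175]
ee_rot: [2.282, 2.154, -0.007]
wrist_force: [-3.2, -12.4, 9.0]
grip_width: 0.5
grasp_force: 6.3
time: 14.62
tool_pos: [0.611, 0.0443, 0.0175]
ee_rot: [2.282, 2.153, -0.008]
wrist_force: [-2.7, -14.3, 10.2]
grip_width: 0.497
grasp_force: 6.8
```

The motion stalled at y=0.0443, 3.1 mm after first foot contact, with force rising only to 14 N, so the foot is fully in. I'll retreat straight back and check.

```bash
python3 -m handwheel '[[[-0.003,0,0],0,0],[[-0.01,0,0],0,0],[[-0.025,0,0],0,0],[[-0.03,0,-0.03],0,0],[[-0.035,0,-0.065],0,0]]'
python3 -m handwheel '[[[-0.03,0,-0.03],0,0],[[-0.06,0,-0.06],0,0],[[-0.09,0,-0.09],0,0],[[-0.125,0,-0.1],0,0],[[-0.16,0,-0.1],0,0]]'
python3 -m handwheel '[[[-0.03,0,0],0,0],[[-0.06,0,0],0,0],[[-0.09,0,0],0,0],[[-0.09,0,0],0,0]]'
python3 - <<'E'
from h import *
a=vision.capture("side")[:,:,::-1][220:360,190:340]; t=vision.capture("top")[:,:,::-1][145:295,200:350]
cv2.imwrite("pics/f.png",np.hstack([cv2.resize(a,(420,392),interpolation=2),cv2.resize(t,(380,392),interpolation=2)]))
E
```

```text
time: 15.03
tool_pos: [0.6071, 0.0131, 0.0804]
ee_rot: [-2.28, -2.156, 0.007]
wrist_force: [0.9, 1.1, 0.3]
grip_width: 0.5
grasp_force: 0.0
time: 15.45
tool_pos: [0.6022, -0.1465, 0.1863]
ee_rot: [2.277, 2.157, 0.006]
wrist_force: [0.9, -0.5, -1.3]
grip_width: 0.503
grasp_force: 0.0
time: 15.78
tool_pos: [0.5938, -0.2439, 0.1814]
ee_rot: [2.29, 2.148, -0.006]
wrist_force: [-1.3, -1.7, -0.3]
grip_width: 0.501
grasp_force: 0.0
```

View pics/f.png

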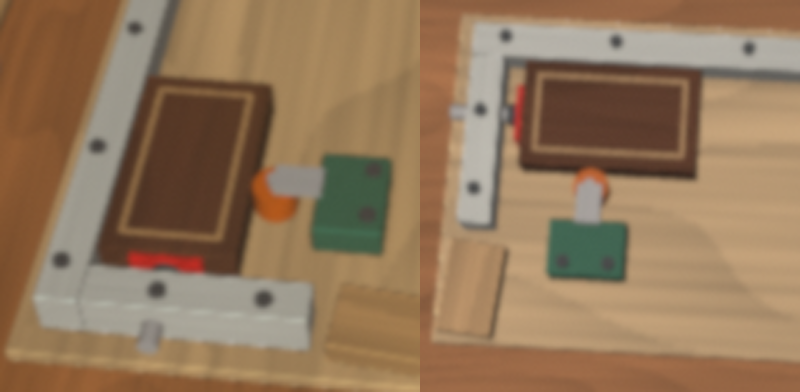

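The blank lies flat along the fence, its end on the foot (right view, 519,113) and the roller (590,185) on its other edge. The offcut has not moved, so I'll hand in.

```bash
python3 -c "
from plant import workorder; print(workorder.job_done())"
```

```text
the job is handed in; nothing more can be done
None
```

The walnut blank is home in the jig's corner: flat along the long fence, the red foot pressed fully in, and the orange roller bearing on its other edge. I handed the job in at about 16 s, with no push in the readings above about 18 N.

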